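# Build up a weighted display plinth for a painted figure

### The job

Build up the display plinth: lay the steel weight flat in the middle of the open wooden plinth box, then the thin round cork pad centred flat on the weight, then the wooden cover squarely on the box so that it lies flat on the rim all round, and last stand the figure upright in the middle of the raised step of the cover. Set each thing down gently rather than dropping it, and leave the thick square cork block (it would stick out above the rim), the paint pot, the grey jar, the flask and the brush where they are.

Things in the scene. Friction and masses are not known exactly. Their poses are not given: they have to be found in the camera images.
- plinth: Hollow dark wooden plinth box, open on top, 124 x 124 mm outside (132 mm over the skirting at its foot, 10 mm high), 46 mm high; walls and floor 6 mm thick, so the well is 112 x 112 mm and 40 mm deep. Fixed to the table. Origin at the centre of its underside, x and y along its sides, z up.
- weight: Bright steel ballast block, 66 (its x) x 44 (its y) x 22 mm high, about 0.4 kg, two dark spots on top; lies on the table. Origin at the centre of its underside.
- pad: Thin round cork pad, 42 mm diameter, 12 mm thick, lies flat on the table. Origin at the centre of its underside.
- cork_block: Thick square cork block, 42 x 42 x 26 mm high, not to be used. Origin at the centre of its underside.
- cover: Wooden cover of the plinth: a dark square board 124 x 124 mm, 8 mm thick, flat underneath, with a lighter raised step 50 x 50 mm, 16 mm high, in the middle of its top (to grip it by, sides parallel to the board's); about 0.2 kg; lies on the table right way up. Origin at the centre of its underside, x and y along its sides; total height 24 mm. Any quarter turn on the box is right.
- figure: Small horned creature, grey and black, 68 mm high, standing on a round black foot 34 mm in diameter and 6 mm thick; about 0.07 kg. Its torso, from 30 to 54 mm above the underside, has flat sides 24 mm apart along its own y (18 mm thick along its x); it faces its own -x, with arms and a staff in front and a cape behind. Origin at the centre of the foot's underside.
- pot: Small black paint pot with a white lid, 30 mm diameter, 30 mm high, loose, stands among the things; leave it. Origin at the centre of its underside.
- flask: White bottle with a black cap, 36 mm diameter, 85 mm high, loose, towards the back; leave it. Origin at the centre of its underside.
- jar: Squat grey jar with a black lid, 36 mm diameter, 36 mm high, loose, stands among the things; leave it. Origin at the centre of its underside.
- brush: Slim paint brush, 160 mm long, 7 mm thick, wooden handle, lying along the table's y at the back; leave it. Origin under its middle, on the table; its own x points from the handle to the bristles.
Things that resemble listed ones, but are neither listed nor needed, are in the scene too. Leave any white or yellow look-alike of the cover alone.

How it is judged:
By the outcome, as a careful person would: the job done as asked, in the order asked, and still so for the second after the job is handed in, with the robot touching nothing.
It also fails if it takes over 128 s, if anything falls off the work surface, if the arm or the gripper's body presses on something with over 40 N, if the wrist force passes 120 N, or if a joint passes its speed limit or range.

### The arm

A 6-joint arm with a two-finger parallel gripper is mounted at the origin on the work surface. World frame = base frame: x ahead of the robot, y to its left, z up, the work surface at z = 0. Lengths are in m, angles in rad, forces in N, time in s.
With the tool pointing down it reaches from about 0.275 to 0.725 m from the base axis. Payload 5.6 kg.
Tool frame: the origin (TCP) lies midway between the tips of the shut fingers; the grasp point (between the pads) lies 19 mm behind it; z points along the fingers, y is the line along which they close (so a half turn about z gives the same grasp; the last joint's range is limited). The gripper opens to 85 mm and grips with 20 to 120 N. Pads are 22 mm wide; open, the fingers measure 114 mm over their backs; the gripper's body (76 mm by 85 mm) begins 54 mm behind the grasp point. The pads swing forward as they close: fully open they stand 13 mm farther back than shut.
Start: joints at [-0.833, 0.255, 0.108, 0, -1.424, -0.285], TCP at [0.241, -0.495, 0.231] pointing down, gripper open.
Joint ranges: [-2.95, 2.95], [-1.21, 1.97], [-1.09, 1.5], [-2.87, 1.71], [-2.94, -0.07], [-3.05, 3.05]. Speed limits (rad/s): [2.57, 2.57, 3.14, 3.14, 3.14, 3.14].

### API

Orientations are given as [roll, pitch, yaw] about the fixed x, y, z axes, in that order (R = Rz(yaw) Ry(pitch) Rx(roll)).
In Python, from plant import manip gives the robot as it stands.
- The arm moves only by the tool drive_tool, never from a script. Its argument "series" is a list of rows, each a list of 3 entries, a list of its own where there are three numbers: the turn, a rotation vector about the tool's x, y, z in fractions of the full range, 1 being 90 degrees, then the shift along the tool's x, y, z in a scale on which 1.0 is 50 cm, then the opening, from -1 (shut) to 1 (fully open). A call has 1 to 5 rows; each row is the pose to reach, as a shift and turn from the pose commanded when the call began, along the tool's axes at that moment; what a row does not reach only later rows make up. A row lasts 1/8 s, in which the tool goes at most 62.5 mm and 10.7 degrees, less where a joint would pass 70% of its speed; a pose out of reach is approached as far as the arm can. Shift and turn numbers lie between -1 and 1, and a call with a number outside is refused. A call with a gripper value outside its range is refused whole. The fingers move at their own pace and stop on an object; the grip force is fixed at half the most. Time passes only in rows, so rows that repeat a pose let the fingers close. It gives the time, the measured TCP pose, the force, the opening and the grip force at its end, in the units of the state.
- manip.observe(): the state, without advancing time (a new reading comes with each control period).
- manip.get_image(name): name is "scene" or "top" or "wrist"; returns (picture, depth): 400x640x3 uint8, red, green, blue; 400x640 float32, m along the optical axis (not along the pixel's ray), 0 where there is no reading.
- manip.camera_model(name): a dict with "fx", "fy", "cx", "cy" (pixels), "origin" and "attitude" of the camera in the world. Camera axes: x right, y down, z forward; pixel columns grow to the right and rows downward; lengths in m; the calibration is good to about 2 mm. The wrist camera is an equidistant fisheye: a pixel r from the principal point sees the ray r / f radians off the axis. A picture is of the moment at which its call begins: read the wrist's pose just before it. camera_model takes no time and is no camera call; for the wrist camera it gives the pose at the moment of the call.
- manip.close_job(): hands the job in; it is judged then, once.
The state is a dict: "time": time; "qpos": joint angles; "joint_velocities": joint speeds; "joint_efforts": joint torques, N m; "eef_pos": TCP position; "tcp_rot": TCP orientation; "ft_force": force on the tool from outside, world axes, zero at the start; "wrist_torque": the same for the moment, N m; "gripper_width": finger opening in m; "gripper_force": force on a finger pad.
Only numpy, scipy, OpenCV 4.12 (cv2) and the standard library are available. Lean on these libraries where they do the work, as an engineer would, in place of code of your own. Each camera call takes 0.05 s, during which the arm holds its last target. There are 200 camera calls.

## Working session

There is one attempt and no reset: what is moved stays moved. The work goes in short steps, Python scripts to look and compute and a tool call to move; the robot and the scene stay as the last step left them, time stands still between calls to the robot, and variables do not carry over. Pictures are saved under pics/ and viewed, at most 14 in all, crops included, and the job is handed in when it is done.

Besides the shell and the picture viewer there is one more tool, called after "Call:" by a JSON object that holds its "op" and its "data". drive_tool: Moves the arm, as the interface text tells. Its arguments: {"type":"object","properties":{"series":{"type":"array","items":{"type":"array"}}},"required":["series"]}

```bash
mkdir -p pics; ls
cat > h.py <<'E'
import numpy as np, cv2
from scipy.spatial.transform import Rotation as R
from plant import manip
def shot(n,f=None):
    m=manip.camera_model(n); p,d=manip.get_image(n)
    np.savez('pics/%s.npz'%(f or n),p=p,d=d)
    if f: cv2.imwrite('pics/%s.png'%f,p[:,:,::-1])
    return p,d,m
def cloud(d,m):
    v,u=np.mgrid[:d.shape[0],:d.shape[1]]
    c=np.stack([(u-m['cx'])/m['fx']*d,(v-m['cy'])/m['fy']*d,d],-1)
    A=np.array(m['attitude'],float)
    M=A if A.shape==(3,3) else R.from_euler('xyz',A).as_matrix()
    w=c@M.T+np.array(m['origin']); w[d==0]=np.nan
    return w
E
python3 - <<'E'
from h import *
for n in('top','scene'):
    p,d,m=shot(n,n+'0'); print(n,m)
    np.save('pics/%sw.npy'%n,cloud(d,m))
print(manip.observe())
E
```

```text
pics
top {'fx': 511.67330262218576, 'fy': 511.67330262218576, 'cx': 319.6404969587998, 'cy': 197.3400990454107, 'origin': array([0.33608018, 0.03474085, 1.23308779]), 'attitude': array([-2.93286962e+00,  2.51484307e-03, -1.45546112e+00])}
scene {'fx': 370.79346867388784, 'fy': 370.79346867388784, 'cx': 323.70597749003565, 'cy': 200.88392754315532, 'origin': array([1.17021066, 0.26564405, 0.65500788]), 'attitude': array([-2.33721834,  0.01942306,  1.89304116])}
{'time': 0.1, 'qpos': array([-8.33375586e-01,  2.55668697e-01,  1.07165881e-01, -4.22518229e-04,
       -1.42388999e+00, -2.84597250e-01]), 'joint_velocities': array([ 0.00106129, -0.00083465,  0.00273161,  0.00135646,  0.0011074 ,
        0.00074279]), 'joint_efforts': array([-4.19487013e-03, -3.87604737e+01,  2.38474113e+01,  5.37790060e+00,
       -3.81008838e-03, -2.71042512e-05]), 'eef_pos': array([ 0.24049322, -0.49415883,  0.23050891]), 'tcp_rot': array([ 3.13994306e+00, -4.71890486e-05, -2.68883130e+00]), 'ft_force': array([ 0.71612818, -0.13108814, -0.39268453]), 'wrist_torque': array([ 0.01875467, -0.01851697, -0.03113657]), 'gripper_force': 0.0, 'gripper_width': 0.08573727354308919}
```

View pics/top0.png

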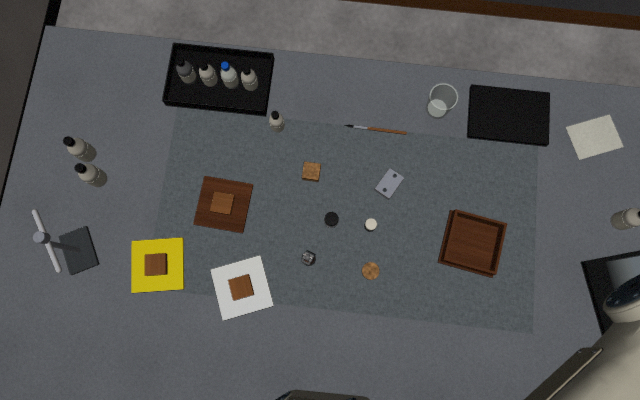

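View pics/scene0.png

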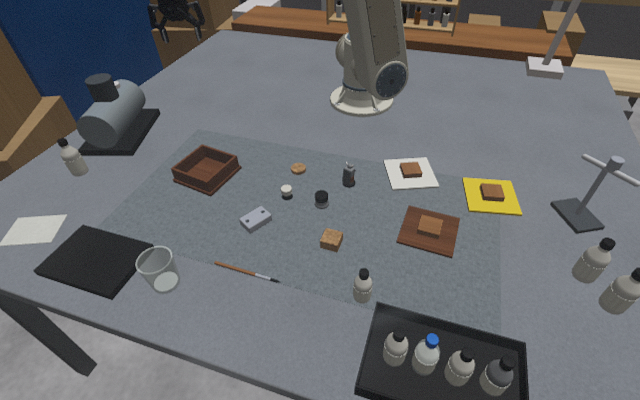

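Top view: plinth (472,243), weight (390,183), round pad (371,270), cork block (312,171), dark cover (223,204) with look-alikes white (242,288) and yellow (157,265), figure (308,257), jar (331,219), pot (371,225), flask (276,121), brush (377,129). Candidates for confusion are pad vs cork block and dark cover vs white/yellow; I choose the round pad and the dark cover.

Run:
```python
from h import *
w=np.load('pics/topw.npy'); p=np.load('pics/top0.npz')['p']
def seg(n,u,v,r,z0,z1):
    s=w[v-r:v+r+1,u-r:u+r+1].reshape(-1,3); s=s[(s[:,2]>z0)&(s[:,2]<z1)]
    c,wh,a=cv2.minAreaRect((s[:,:2]*1000).astype(np.float32))
    print(n,len(s),'mean',s.mean(0).round(4),'rect',np.round(c,1),np.round(wh,1),round(a,1),'zmed',np.median(s[:,2]).round(4))
print('table',[w[v,u].round(4) for u,v in((270,200),(420,220),(350,290),(520,200))])
seg('plinth',472,243,38,.035,.06)
seg('weight',390,183,18,.013,.03)
seg('pad',371,270,13,.006,.03)
seg('block',312,171,14,.015,.04)
seg('cover',223,204,36,.004,.04)
seg('step',223,204,25,.017,.04)
seg('figfoot',308,257,14,.003,.012)
seg('fig',308,257,14,.025,.08)
seg('jar',331,219,12,.02,.05)
seg('pot',371,225,11,.018,.05)
cv2.imwrite('pics/c1.png',cv2.resize(p[150:300,280:430],None,fx=4,fy=4,interpolation=cv2.INTER_CUBIC)[:,:,::-1])
```

```text
table [array([ 0.5753,  0.189 , -0.0042]), array([ 0.5662, -0.181 ,  0.0048]), array([ 0.3804, -0.0297, -0.0043]), array([ 0.6446, -0.4217,  0.0013])]
plinth 726 mean [ 0.5239 -0.3061  0.0448] rect [ 523.3 -304.9] [125.6 125.8] 80.6 zmed 0.0455
weight 480 mean [ 0.6451 -0.096   0.0219] rect [645.5 -96. ] [43.8 67. ] 61.0 zmed 0.0218
pad 248 mean [ 0.4302 -0.0717  0.0115] rect [425.7 -74.7] [51. 45.] 2.5 zmed 0.0115
block 297 mean [0.6533 0.0963 0.0255] rect [654.7  96.4] [41.7 43.4] 88.6 zmed 0.0259
cover 2552 mean [0.5495 0.2998 0.0104] rect [552.1 302.1] [181.4 178.5] 7.8 zmed 0.0081
step 433 mean [0.5501 0.3004 0.0235] rect [550.4 300.7] [51.7 50.3] 86.0 zmed 0.0235
figfoot 137 mean [0.4463 0.0774 0.0047] rect [446.1  78.8] [67.1 67.3] 6.6 zmed 0.0041
fig 129 mean [0.4408 0.0779 0.0517] rect [441.5  77.8] [23.5 30.5] 66.1 zmed 0.052
jar 158 mean [0.5397 0.0342 0.0353] rect [539.6  34.4] [31.8 31.6] 82.0 zmed 0.0355
pot 115 mean [ 0.5386 -0.0603  0.0294] rect [539.1 -60.4] [26.6 27.2] 41.7 zmed 0.03
```

View pics/c1.png

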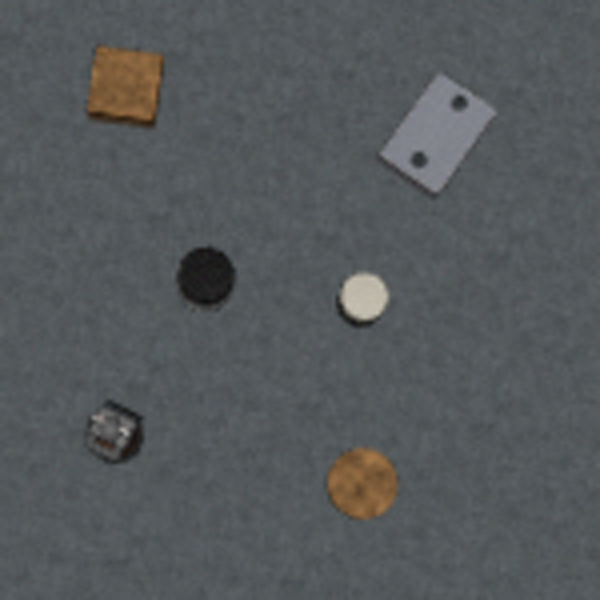

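The crop shows the round pad at (363,483), the square block at (126,85) and the weight at (438,133, long axis up-right). These match the listed sizes. Next is the wrist camera helper and a planner.

```bash
cat >> h.py <<'E'
def wcloud(d,m):
    v,u=np.mgrid[:d.shape[0],:d.shape[1]]
    x=(u-m['cx'])/m['fx']; y=(v-m['cy'])/m['fy']; r=np.hypot(x,y)+1e-9
    t=np.tan(np.minimum(r,1.45)); c=np.stack([x/r*t*d,y/r*t*d,d],-1)
    M=R.from_euler('xyz',m['attitude']).as_matrix()
    w=c@M.T+np.array(m['origin']); w[(d==0)|(r>1.3)]=np.nan
    return w
def plan(x,y,z,yaw,s=None,pitch0=True):
    s=s or manip.observe(); A=R.from_euler('xyz',s['tcp_rot'])
    T=R.from_euler('xyz',[np.pi,0,np.radians(yaw)])
    sh=A.inv().apply(np.array([x,y,z])-s['eef_pos'])*1000
    rv=np.degrees((A.inv()*T).as_rotvec())
    print('t',s['time'],'pos',np.round(s['eef_pos'],4),'rpy',np.round(np.degrees(s['tcp_rot']),2),'w',round(s['gripper_width'],4),'F',np.round(s['ft_force'],1))
    print('  turn',rv.round(1),'shift',sh.round(1),'rows',round(max(np.linalg.norm(sh)/62.5,np.linalg.norm(rv)/10.7),1))
E
python3 - <<'E'
from h import *
s=manip.observe(); m=manip.camera_model('wrist'); A=R.from_euler('xyz',s['tcp_rot'])
print(m, A.inv().apply(m['origin']-s['eef_pos']), (A.inv()*R.from_euler('xyz',m['attitude'])).as_matrix().round(2))
plan(.524,-.305,.25,-189.4)
plan(.645,-.096,.12,151)
E
```

```text
{'fx': 309.70691628693146, 'fy': 309.70691628693146, 'cx': 319.4317639904647, 'cy': 195.27020068463048, 'origin': array([ 0.17884695, -0.523737  ,  0.37252819]), 'attitude': array([ 2.86908672e+00, -2.10245935e-03,  2.02380916e+00])} [ 0.06838064  0.00060349 -0.14201526] [[ 0.   -0.96 -0.27]
 [ 1.    0.    0.  ]
 [-0.   -0.27  0.96]]
t 0.1 pos [ 0.2405 -0.4942  0.2305] rpy [ 179.91   -0.   -154.06] w 0.0857 F [ 0.7 -0.1 -0.4]
  turn [ 0.1 -0.  35.3] shift [-337.7   46.1  -19.4] rows 5.5
t 0.1 pos [ 0.2405 -0.4942  0.2305] rpy [ 179.91   -0.   -154.06] w 0.0857 F [ 0.7 -0.1 -0.4]
  turn [ 0.1 -0.  54.9] shift [-537.9  180.9  110.8] rows 9.3
```

The manual's scale: shifts go in shares of 50 cm and turns go in shares of 90 degrees. Converting my numbers, -300 mm / 500 = -0.6, -180 mm / 500 = -0.36, 35 degrees / 90 = 0.3889.

Call:
{"op": "drive_tool", "data": {"series": [[[0, 0, 0.1], [-0.12, 0.016, -0.008], 1], [[0, 0, 0.2], [-0.24, 0.032, -0.016], 1], [[0, 0, 0.3], [-0.36, 0.048, -0.024], 1], [[0, 0, 0.3889], [-0.48, 0.064, -0.032], 1], [[0, 0, 0.3889], [-0.6, 0.082, -0.038], 1]]}}

```text
time: 0.72
eef_pos: [0.4938, -0.325, 0.2501]
tcp_rot: [3.141, -0.001, 2.982]
ft_force: [1.2, -1.1, 0.1]
gripper_width: 0.0853
gripper_force: 0.0
```

Converted, -37 mm / 500 = -0.074, -5 mm / 500 = -0.01.

Call:
{"op": "drive_tool", "data": {"series": [[[0, 0, 0], [-0.074, -0.01, 0], 1], [[0, 0, 0], [-0.074, -0.01, 0], 1], [[0, 0, 0], [-0.074, -0.01, 0], 1]]}}

```text
time: 1.1
eef_pos: [0.5278, -0.3372, 0.2497]
tcp_rot: [3.141, -0.001, 2.983]
ft_force: [0.0, -0.2, -0.1]
gripper_width: 0.0853
gripper_force: 0.0
```

Run:
```python
from h import *
plan(.524,-.305,.25,-189.4)
p,d,m=shot('wrist','w1'); w=wcloud(d,m); np.save('pics/w1w.npy',w)
print(m['origin'])
plan(.645,-.096,.12,151)
s=w.reshape(-1,3); s=s[(s[:,2]>.038)&(s[:,2]<.055)&(np.hypot(s[:,0]-.524,s[:,1]+.305)<.11)]
print(len(s),np.median(s[:,2]),cv2.minAreaRect((s[:,:2]*1000).astype(np.float32)))
```

```text
t 1.1 pos [ 0.5278 -0.3372  0.2497] rpy [ 1.7999e+02 -7.0000e-02  1.7093e+02] w 0.0853 F [ 0.  -0.2 -0.1]
  turn [ 0.  -0.1  0.3] shift [ 8.8 31.2 -0.3] rows 0.5
[ 0.46020648 -0.3259715   0.39184539]
t 1.15 pos [ 0.5275 -0.3374  0.2503] rpy [ 1.8000e+02 -3.0000e-02  1.7091e+02] w 0.0855 F [ 0.6 -0.6 -0.5]
  turn [-0.  -0.  19.9] shift [-78.  256.9 130.2] rows 4.8
2385 0.045248275651760816 ((523.7095336914062, -303.421875), (125.01439666748047, 124.1824951171875), 80.64424133300781)
```

View pics/w1.png

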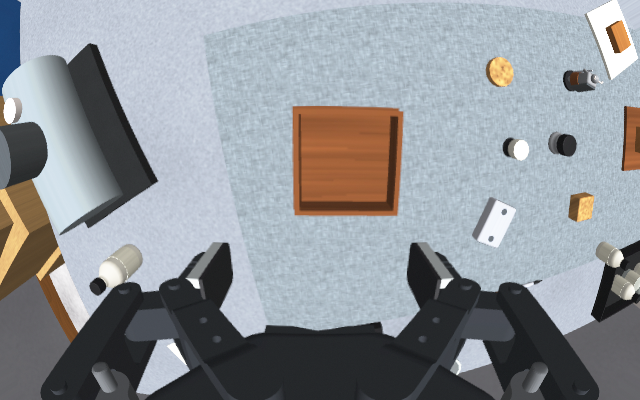

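Plinth seen at (348,160) in the wrist view; both cameras agree: centre (0.5235,-0.304), angle -9.4°. Next, to the weight.

Converted, 257 mm / 500 = 0.514, 206 mm / 500 = 0.412, 20 degrees / 90 = 0.2222.

Call:
{"op": "drive_tool", "data": {"series": [[[0, 0, 0.0556], [-0.032, 0.102, 0.052], 1], [[0, 0, 0.1111], [-0.064, 0.206, 0.104], 1], [[0, 0, 0.1667], [-0.096, 0.308, 0.156], 0.7], [[0, 0, 0.2222], [-0.126, 0.412, 0.208], 0.7], [[0, 0, 0.2222], [-0.156, 0.514, 0.26], 0.7]]}}

```text
time: 1.78
eef_pos: [0.6457, -0.0948, 0.1206]
tcp_rot: [3.141, 0.001, 2.633]
ft_force: [1.0, 0.0, 0.7]
gripper_width: 0.0728
gripper_force: 0.0
```

Call:
{"op": "drive_tool", "data": {"series": [[[0, 0, 0], [0, 0, 0], 0.7], [[0, 0, 0], [0, 0, 0], 0.7]]}}

```text
time: 2.02
eef_pos: [0.6454, -0.0963, 0.1212]
tcp_rot: [3.142, 0.001, 2.634]
ft_force: [0.2, -0.3, 0.9]
gripper_width: 0.0725
gripper_force: 0.0
```

```bash
cat >> h.py <<'E'
def rect(w,x,y,r,z0,z1,n=''):
    s=w.reshape(-1,3); s=s[(s[:,2]>z0)&(s[:,2]<z1)&(np.hypot(s[:,0]-x,s[:,1]-y)<r)]
    c,wh,a=cv2.minAreaRect((s[:,:2]*1000).astype(np.float32))
    print(n,len(s),'mean',s.mean(0).round(4),'rect',np.round(c,1),np.round(wh,1),round(a,1),'zmed',np.median(s[:,2]).round(4))
    return s
E
python3 - <<'E'
from h import *
p,d,m=shot('wrist','w2'); w=wcloud(d,m); np.save('pics/w2w.npy',w)
rect(w,.645,-.096,.05,.014,.03,'weight')
rect(w,.43,-.072,.035,.007,.03,'pad')
plan(.645,-.096,.12,151)
E
```

```text
weight 4072 mean [ 0.6445 -0.0936  0.0212] rect [645.8 -94.6] [44.5 64.6] 60.8 zmed 0.0213
pad 0 mean [nan nan nan] rect [0. 0.] [0. 0.] 0.0 zmed nan
t 2.075 pos [ 0.6456 -0.0968  0.1216] rpy [1.7997e+02 1.0000e-01 1.5089e+02] w 0.0723 F [-0.9  0.2 -0.5]
  turn [ 0.   0.1 -0.1] shift [0.9 0.5 1.6] rows 0.0h.py:33: RuntimeWarning: Mean of empty slice.
  print(n,len(s),'mean',s.mean(0).round(4),'rect',np.round(c,1),np.round(wh,1),round(a,1),'zmed',np.median(s[:,2]).round(4))
  ret = um.true_divide(
  return _methods._mean(a, axis=axis, dtype=dtype,
  ret = ret.dtype.type(ret / rcount)
```

View pics/w2.png

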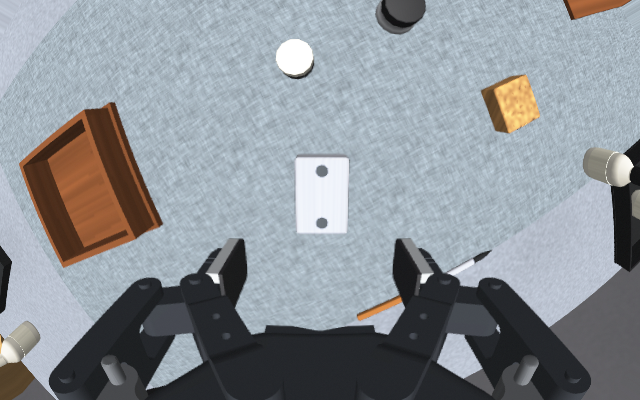

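Weight centred at (322,195) between the fingers (mid 320), nothing in the way. Descend and grip.

Converted, 117 mm / 500 = 0.234, 110 mm / 500 = 0.22.

Call:
{"op": "drive_tool", "data": {"series": [[[0, 0, 0], [0.002, 0.002, 0.1], 0.5], [[0, 0, 0], [0.002, 0.002, 0.18], 0.4], [[0, 0, 0], [0.002, 0.002, 0.22], 0.4], [[0, 0, 0], [0.002, 0.002, 0.234], 0.4], [[0, 0, 0], [0.002, 0.002, 0.234], 0.4]]}}

```text
time: 2.7
eef_pos: [0.6456, -0.0952, 0.0043]
tcp_rot: [3.141, 0.001, 2.633]
ft_force: [0.8, -0.4, 1.1]
gripper_width: 0.0597
gripper_force: 0.0
```

Call:
{"op": "drive_tool", "data": {"series": [[[0, 0, 0], [0, 0, 0], -0.3], [[0, 0, 0], [0, 0, 0], -0.3], [[0, 0, 0], [0, 0, 0], -0.3], [[0, 0, 0], [0, 0, 0], -0.3], [[0, 0, 0], [0, 0, 0], -0.3]]}}

```text
time: 3.32
eef_pos: [0.6464, -0.0948, 0.0054]
tcp_rot: [3.141, 0.003, 2.635]
ft_force: [-1.2, -0.5, 6.2]
gripper_width: 0.0424
gripper_force: 64.1
```

Run:
```python
from h import *
plan(.5235,-.304,.12,-189.4)
```

```text
t 3.325 pos [ 0.6464 -0.0948  0.0054] rpy [1.7996e+02 1.7000e-01 1.5097e+02] w 0.0424 F [-1.2 -0.5  6.2]
  turn [  0.    0.2 -19.6] shift [   5.6 -242.5 -114.8] rows 4.3
```

Converted, -215 mm / 500 = -0.43, -160 mm / 500 = -0.32, -20 degrees / 90 = -0.2222.

Call:
{"op": "drive_tool", "data": {"series": [[[0, 0, 0], [0, 0, -0.1], -0.3], [[0, 0, -0.0556], [0.002, -0.1, -0.18], -0.3], [[0, 0, -0.1111], [0.004, -0.21, -0.23], -0.3], [[0, 0, -0.1667], [0.006, -0.32, -0.23], -0.3], [[0, 0, -0.2222], [0.01, -0.43, -0.23], -0.3]]}}

```text
time: 3.95
eef_pos: [0.5351, -0.2805, 0.1179]
tcp_rot: [3.14, -0.001, 2.986]
ft_force: [1.1, -0.1, -5.0]
gripper_width: 0.0427
gripper_force: 63.6
```

Converted, -26 mm / 500 = -0.052, 9 mm / 500 = 0.018.

Call:
{"op": "drive_tool", "data": {"series": [[[0, 0, 0], [0.018, -0.052, 0], -0.3], [[0, 0, 0], [0.018, -0.052, 0], -0.3], [[0, 0, 0], [0.018, -0.052, 0], -0.3], [[0, 0, 0], [0.018, -0.052, 0], -0.3]]}}

```text
time: 4.45
eef_pos: [0.5239, -0.3031, 0.1179]
tcp_rot: [3.141, -0.0, 2.985]
ft_force: [1.1, 0.2, -5.0]
gripper_width: 0.0423
gripper_force: 63.5
```

Run:
```python
from h import *
plan(.5235,-.304,.02,-189.4)
p,d,m=shot('wrist','w3'); w=wcloud(d,m)
s=rect(w,.524,-.304,.11,.038,.055,'rim')
c=p[100:300,200:440]; cv2.imwrite('pics/w3c.png',cv2.resize(c,None,fx=2.5,fy=2.5)[:,:,::-1])
```

```text
t 4.45 pos [ 0.5239 -0.3031  0.1179] rpy [ 1.7997e+02 -3.0000e-02  1.7101e+02] w 0.0423 F [ 1.1  0.2 -5. ]
  turn [ 0.  -0.   0.4] shift [ 0.2 -1.  97.9] rows 1.6
rim 3935 mean [ 0.4932 -0.2984  0.0448] rect [ 513.3 -301.6] [124.8 104. ] 80.7 zmed 0.0453
```

View pics/w3c.png

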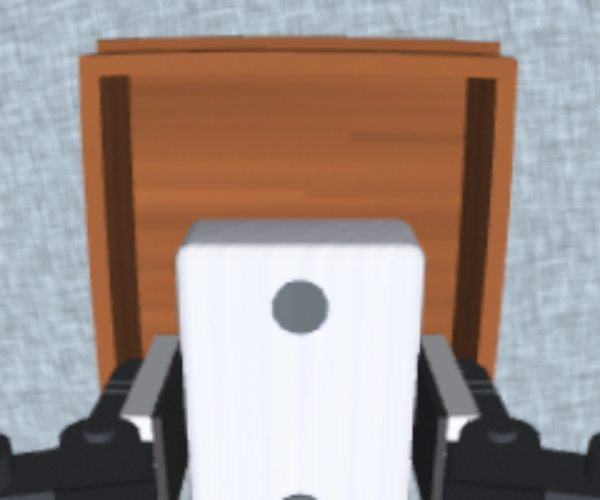

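The weight hangs straight and centred in the well (300 vs 298). Lower it.

Converted, 104 mm / 500 = 0.208, 102 mm / 500 = 0.204, 0.4 degrees / 90 = 0.0044.

Call:
{"op": "drive_tool", "data": {"series": [[[0, 0, 0.0044], [0, -0.002, 0.09], -0.3], [[0, 0, 0.0044], [0, -0.002, 0.16], -0.3], [[0, 0, 0.0044], [0, -0.002, 0.196], -0.3], [[0, 0, 0.0044], [0, -0.002, 0.204], -0.3], [[0, 0, 0.0044], [0, -0.002, 0.208], -0.3]]}}

```text
time: 5.12
eef_pos: [0.5242, -0.3051, 0.015]
tcp_rot: [-3.141, 0.001, 2.977]
ft_force: [0.1, 0.1, -4.7]
gripper_width: 0.0423
gripper_force: 63.4
```

Converted, 2 mm / 500 = 0.004, 1 mm / 500 = 0.002.

Call:
{"op": "drive_tool", "data": {"series": [[[0, 0, 0], [0, 0, 0.002], -0.3], [[0, 0, 0], [0, 0, 0.004], -0.3], [[0, 0, 0], [0, 0, 0.004], -0.3]]}}

```text
time: 5.5
eef_pos: [0.5235, -0.3051, 0.0127]
tcp_rot: [-3.142, 0.001, 2.977]
ft_force: [-0.3, -0.4, -4.9]
gripper_width: 0.0427
gripper_force: 63.4
```

Converted, 2 mm / 500 = 0.004, 1.5 mm / 500 = 0.003.

Call:
{"op": "drive_tool", "data": {"series": [[[0, 0, 0], [0, -0.002, 0.002], -0.3], [[0, 0, 0], [0, -0.002, 0.003], -0.3], [[0, 0, 0], [0, -0.002, 0.004], -0.3], [[0, 0, 0], [0, -0.002, 0.004], -0.3]]}}

```text
time: 6.0
eef_pos: [0.5234, -0.3063, 0.0114]
tcp_rot: [-3.141, 0.001, 2.977]
ft_force: [-3.1, 1.7, 5.4]
gripper_width: 0.0427
gripper_force: 64.7
```

Call:
{"op": "drive_tool", "data": {"series": [[[0, 0, 0], [0, 0, -0.006], -0.3], [[0, 0, 0], [0, 0.005, -0.006], -0.3], [[0, 0, 0], [0, 0.005, -0.002], -0.3], [[0, 0, 0], [0, 0.005, -0.0006], -0.3], [[0, 0, 0], [0, 0.005, -0.0006], -0.3]]}}

```text
time: 6.62
eef_pos: [0.5237, -0.3033, 0.0114]
tcp_rot: [3.141, 0.0, 2.977]
ft_force: [-3.0, 3.8, 6.0]
gripper_width: 0.0427
gripper_force: 64.7
```

Call:
{"op": "drive_tool", "data": {"series": [[[0, 0, 0], [0, 0, 0], 0], [[0, 0, 0], [0, 0, 0], 0.2], [[0, 0, 0], [0, 0, 0], 0.3], [[0, 0, 0], [0, 0, 0], 0.3]]}}

```text
time: 7.12
eef_pos: [0.5239, -0.3039, 0.0106]
tcp_rot: [-3.141, 0.0, 2.977]
ft_force: [-0.1, -0.4, -0.3]
gripper_width: 0.0556
gripper_force: 0.0
```

Converted, -130 mm / 500 = -0.26, -80 mm / 500 = -0.16.

Call:
{"op": "drive_tool", "data": {"series": [[[0, 0, 0], [0, 0, -0.06], 0.3], [[0, 0, 0], [0, 0, -0.16], 0.3], [[0, 0, 0], [0, 0, -0.26], 0.3], [[0, 0, 0], [0, 0, -0.26], 0.3]]}}

```text
time: 7.62
eef_pos: [0.5263, -0.305, 0.1458]
tcp_rot: [-3.139, 0.01, 2.977]
ft_force: [0.3, -0.1, -1.5]
gripper_width: 0.0555
gripper_force: 0.0
```

Run:
```python
from h import *
p,d,m=shot('wrist','w4'); w=wcloud(d,m)
s=rect(w,.524,-.304,.05,.024,.034,'weight')
s=rect(w,.524,-.304,.11,.038,.055,'rim')
plan(.430,-.073,.15,170.6)
```

```text
weight 3618 mean [ 0.5227 -0.3025  0.0272] rect [ 524.2 -302.7] [44.3 65.6] 80.7 zmed 0.0273
rim 4257 mean [ 0.5157 -0.3024  0.0447] rect [ 523.9 -303.4] [125.  124.6] 80.6 zmed 0.0452
t 7.675 pos [ 0.5249 -0.3041  0.1428] rpy [-179.96    0.28  170.54] w 0.0556 F [-0.4  0.  -0.8]
  turn [-0.   0.3 -0.1] shift [131.5 212.4  -8. ] rows 4.0
```

Converted, 212 mm / 500 = 0.424, 131 mm / 500 = 0.262.

Call:
{"op": "drive_tool", "data": {"series": [[[0, 0, 0], [0.066, 0.106, 0], 0.3], [[0, 0, 0], [0.132, 0.212, 0], 0.3], [[0, 0, 0], [0.198, 0.318, 0], 0.3], [[0, 0, 0], [0.262, 0.424, 0.04], 0.3], [[0, 0, 0], [0.262, 0.424, 0.06], 0.3]]}}

```text
time: 8.3
eef_pos: [0.4269, -0.0704, 0.1091]
tcp_rot: [3.141, -0.002, 2.981]
ft_force: [0.2, -1.2, 0.2]
gripper_width: 0.0557
gripper_force: 0.0
```

Call:
{"op": "drive_tool", "data": {"series": [[[0, 0, 0], [0, 0, 0], 0.3], [[0, 0, 0], [0, 0, 0], 0.3]]}}

```text
time: 8.55
eef_pos: [0.4297, -0.0738, 0.1106]
tcp_rot: [-3.141, -0.0, 2.975]
ft_force: [-0.3, 0.8, 1.3]
gripper_width: 0.0555
gripper_force: 0.0
```

Run:
```python
from h import *
p,d,m=shot('wrist','w5'); w=wcloud(d,m)
s=rect(w,.430,-.073,.04,.007,.02,'pad')
s=rect(w,.446,.0774,.035,.05,.1,'fig')
plan(.430,-.073,.002,170.6)
```

```text
pad 1963 mean [ 0.4298 -0.07    0.0113] rect [430.3 -70. ] [41.1 41.1] 70.9 zmed 0.0113
fig 636 mean [0.4422 0.0762 0.0564] rect [440.3  79. ] [23.7 28.1] 73.0 zmed 0.0536
t 8.6 pos [ 0.4299 -0.0739  0.1107] rpy [-1.7999e+02  2.0000e-02  1.7045e+02] w 0.0554 F [-0.3 -0.4 -0.2]
  turn [-0.   0.  -0.2] shift [  0.    0.9 108.7] rows 1.7
```

View pics/w5.png

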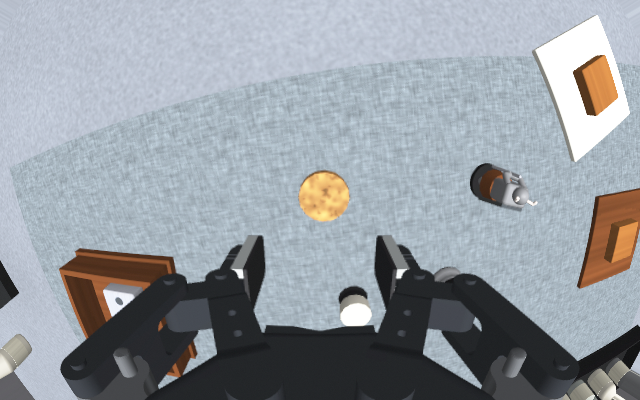

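Pad at (324,196), about 2.5 mm to the right of finger mid (320). Correct, descend and grip.

Converted, 109 mm / 500 = 0.218, 2.5 mm / 500 = 0.005.

Call:
{"op": "drive_tool", "data": {"series": [[[0, 0, 0], [0, 0.005, 0.1], 0.3], [[0, 0, 0], [0, 0.005, 0.18], 0.3], [[0, 0, 0], [0, 0.005, 0.208], 0.3], [[0, 0, 0], [0, 0.005, 0.218], 0.3], [[0, 0, 0], [0, 0.005, 0.218], 0.3]]}}

```text
time: 9.22
eef_pos: [0.4302, -0.071, 0.0019]
tcp_rot: [3.142, 0.001, 2.976]
ft_force: [-0.2, 0.5, 0.1]
gripper_width: 0.0552
gripper_force: 0.0
```

Call:
{"op": "drive_tool", "data": {"series": [[[0, 0, 0], [0, 0, 0], -0.2], [[0, 0, 0], [0, 0, 0], -0.3], [[0, 0, 0], [0, 0, 0], -0.3], [[0, 0, 0], [0, 0, 0], -0.3]]}}

```text
time: 9.72
eef_pos: [0.4306, -0.0706, 0.0029]
tcp_rot: [3.141, 0.002, 2.977]
ft_force: [-1.8, -0.7, 5.2]
gripper_width: 0.0387
gripper_force: 59.7
```

Run:
```python
from h import *
plan(.5237,-.304,.11,170.6)
```

```text
t 9.725 pos [ 0.4306 -0.0706  0.0029] rpy [1.7999e+02 1.3000e-01 1.7057e+02] w 0.0387 F [-1.8 -0.7  5.2]
  turn [ 0.   0.1 -0. ] shift [-130.4 -214.9 -106.8] rows 4.4
```

Converted, -195 mm / 500 = -0.39, -143 mm / 500 = -0.286.

Call:
{"op": "drive_tool", "data": {"series": [[[0, 0, 0], [0, 0, -0.1], -0.3], [[0, 0, 0], [-0.04, -0.08, -0.19], -0.3], [[0, 0, 0], [-0.104, -0.18, -0.214], -0.3], [[0, 0, 0], [-0.168, -0.286, -0.214], -0.3], [[0, 0, 0], [-0.23, -0.39, -0.214], -0.3]]}}

```text
time: 10.35
eef_pos: [0.512, -0.2838, 0.1098]
tcp_rot: [-3.141, 0.002, 2.977]
ft_force: [1.0, 1.1, 0.4]
gripper_width: 0.039
gripper_force: 60.5
```

Converted, -20 mm / 500 = -0.04, -15 mm / 500 = -0.03.

Call:
{"op": "drive_tool", "data": {"series": [[[0, 0, 0], [-0.03, -0.04, 0], -0.3], [[0, 0, 0], [-0.03, -0.04, 0], -0.3], [[0, 0, 0], [-0.03, -0.04, 0], -0.3]]}}

```text
time: 10.72
eef_pos: [0.5224, -0.3035, 0.1089]
tcp_rot: [3.141, 0.0, 2.977]
ft_force: [-1.1, 0.8, 0.3]
gripper_width: 0.0389
gripper_force: 60.5
```

Run:
```python
from h import *
plan(.5237,-.304,.033,170.6)
p,d,m=shot('wrist','w6'); w=wcloud(d,m)
c=p[60:300,170:470]; cv2.imwrite('pics/w6c.png',cv2.resize(c,None,fx=2,fy=2)[:,:,::-1])
```

```text
t 10.725 pos [ 0.5224 -0.3035  0.1089] rpy [1.7998e+02 1.0000e-02 1.7054e+02] w 0.0389 F [-1.1  0.8  0.3]
  turn [ 0.   0.  -0.1] shift [-1.4 -0.3 75.9] rows 1.2
```

View pics/w6c.png

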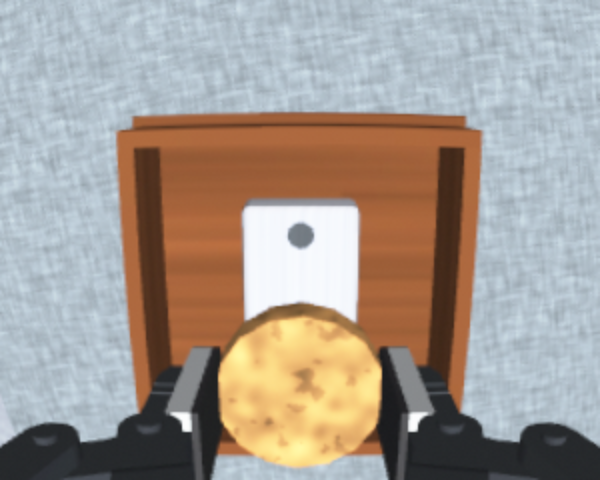

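The pad is held flat and in line with the weight (300 vs 301). Lower.

Converted, 76 mm / 500 = 0.152, 73 mm / 500 = 0.146.

Call:
{"op": "drive_tool", "data": {"series": [[[0, 0, 0], [-0.002, 0, 0.08], -0.3], [[0, 0, 0], [-0.002, 0, 0.13], -0.3], [[0, 0, 0], [-0.002, 0, 0.146], -0.3], [[0, 0, 0], [-0.002, 0, 0.152], -0.3], [[0, 0, 0], [-0.002, 0, 0.152], -0.3]]}}

```text
time: 11.4
eef_pos: [0.5242, -0.3042, 0.0337]
tcp_rot: [-3.141, 0.002, 2.977]
ft_force: [-0.5, 0.5, -0.6]
gripper_width: 0.0388
gripper_force: 60.5
```

Converted, 1.4 mm / 500 = 0.0028, 0.7 mm / 500 = 0.0014.

Call:
{"op": "drive_tool", "data": {"series": [[[0, 0, 0], [0, 0, 0.0014], -0.3], [[0, 0, 0], [0, 0, 0.0028], -0.3], [[0, 0, 0], [0, 0, 0.0028], -0.3]]}}

```text
time: 11.78
eef_pos: [0.5236, -0.3042, 0.0314]
tcp_rot: [-3.142, 0.0, 2.976]
ft_force: [0.7, 0.4, -0.2]
gripper_width: 0.0391
gripper_force: 60.5
```

Converted, 1.5 mm / 500 = 0.003, 1 mm / 500 = 0.002.

Call:
{"op": "drive_tool", "data": {"series": [[[0, 0, 0], [0, 0, 0.001], -0.3], [[0, 0, 0], [0, 0, 0.002], -0.3], [[0, 0, 0], [0, 0, 0.003], -0.3], [[0, 0, 0], [0, 0, 0.003], -0.3]]}}

```text
time: 12.28
eef_pos: [0.5236, -0.3042, 0.031]
tcp_rot: [-3.141, 0.001, 2.977]
ft_force: [-3.0, 1.1, 8.0]
gripper_width: 0.0391
gripper_force: 61.4
```

Contact. Release and lift straight up.

Converted, -0.5 mm / 500 = -0.001.

Call:
{"op": "drive_tool", "data": {"series": [[[0, 0, 0], [0, 0, -0.001], -0.1], [[0, 0, 0], [0, 0, -0.001], 0.1], [[0, 0, 0], [0, 0, -0.001], 0.2], [[0, 0, 0], [0, 0, -0.001], 0.2]]}}

```text
time: 12.78
eef_pos: [0.5235, -0.3041, 0.0299]
tcp_rot: [3.142, -0.0, 2.976]
ft_force: [-0.1, -1.0, -0.3]
gripper_width: 0.0511
gripper_force: 0.0
```

Converted, -115 mm / 500 = -0.23, -60 mm / 500 = -0.12.

Call:
{"op": "drive_tool", "data": {"series": [[[0, 0, 0], [0, 0, -0.04], 0.2], [[0, 0, 0], [0, 0, -0.12], 0.3], [[0, 0, 0], [0, 0, -0.23], 0.5], [[0, 0, 0], [0, 0, -0.23], 0.5], [[0, 0, 0], [0, 0, -0.23], 0.5]]}}

```text
time: 13.4
eef_pos: [0.5234, -0.3038, 0.1447]
tcp_rot: [3.141, -0.0, 2.976]
ft_force: [-0.6, -0.2, -0.3]
gripper_width: 0.0642
gripper_force: 0.0
```

Run:
```python
from h import *
p,d,m=shot('wrist','w7'); w=wcloud(d,m)
s=rect(w,.524,-.304,.04,.036,.043,'pad')
s=rect(w,.524,-.304,.11,.042,.055,'rim')
plan(.550,.3,.17,90-4)
plan(.550,.3,.17,90-4+90)
```

```text
pad 1871 mean [ 0.5232 -0.3036  0.0393] rect [ 523.3 -304.1] [40.9 41.4] 81.0 zmed 0.0394
rim 3820 mean [ 0.5166 -0.302   0.0452] rect [ 523.6 -303.3] [125.  124.6] 80.6 zmed 0.0453
t 13.45 pos [ 0.5229 -0.3037  0.1439] rpy [ 1.7995e+02 -1.2000e-01  1.7053e+02] w 0.0644 F [-0.9  0.4 -1.4]
  turn [-0.  -0.1 84.5] shift [ 72.6 599.9 -25.4] rows 9.7
t 13.45 pos [ 0.5229 -0.3037  0.1439] rpy [ 1.7995e+02 -1.2000e-01  1.7053e+02] w 0.0644 F [-0.9  0.4 -1.4]
  turn [ 0.1 -0.1 -5.5] shift [ 72.6 599.9 -25.4] rows 9.7
```

Pad sits centred within 1 mm. Now to the dark cover.

Converted, 300 mm / 500 = 0.6, 240 mm / 500 = 0.48.

Call:
{"op": "drive_tool", "data": {"series": [[[0, 0, 0], [0.014, 0.12, -0.01], 0.6], [[0, 0, 0], [0.03, 0.24, -0.02], 0.6], [[0, 0, 0], [0.044, 0.36, -0.03], 0.6], [[0, 0, 0], [0.058, 0.48, -0.04], 0.6], [[0, 0, 0], [0.072, 0.6, -0.05], 0.6]]}}

```text
time: 14.08
eef_pos: [0.5364, -0.0005, 0.1689]
tcp_rot: [-3.141, -0.003, 2.977]
ft_force: [0.7, 0.9, 0.9]
gripper_width: 0.0685
gripper_force: 0.0
```

Converted, 300 mm / 500 = 0.6, 240 mm / 500 = 0.48, -5 degrees / 90 = -0.0556.

Call:
{"op": "drive_tool", "data": {"series": [[[0, 0, -0.0111], [0.014, 0.12, 0], 0.6], [[0, 0, -0.0222], [0.03, 0.24, 0], 0.6], [[0, 0, -0.0333], [0.044, 0.36, 0], 0.6], [[0, 0, -0.0444], [0.058, 0.48, 0], 0.6], [[0, 0, -0.0556], [0.072, 0.6, 0], 0.6]]}}

```text
time: 14.7
eef_pos: [0.5503, 0.3011, 0.1684]
tcp_rot: [-3.139, -0.002, 3.065]
ft_force: [1.0, 0.1, -0.6]
gripper_width: 0.0683
gripper_force: 0.0
```

Call:
{"op": "drive_tool", "data": {"series": [[[0, 0, 0], [0, 0, 0], 0.6], [[0, 0, 0], [0, 0, 0], 0.6]]}}

```text
time: 14.95
eef_pos: [0.5505, 0.2993, 0.1686]
tcp_rot: [-3.139, -0.002, 3.064]
ft_force: [0.4, 0.0, 0.7]
gripper_width: 0.0681
gripper_force: 0.0
```

Run:
```python
from h import *
p,d,m=shot('wrist','w8'); w=wcloud(d,m); np.save('pics/w8w.npy',w)
s=rect(w,.550,.300,.04,.018,.03,'step')
s=rect(w,.550,.300,.095,.0055,.03,'board')
plan(.550,.3,.022,176)
```

```text
step 2633 mean [0.5499 0.3029 0.0233] rect [550.6 303. ] [49.9 49.9] 86.0 zmed 0.0233
board 14186 mean [0.5476 0.3029 0.0104] rect [551.1 303. ] [124.9 124.6] 86.4 zmed 0.0076
t 15.0 pos [0.5508 0.2987 0.1691] rpy [-1.7991e+02 -9.0000e-02  1.7552e+02] w 0.0684 F [-0.2  0.1  0.1]
  turn [-0.1 -0.1 -0.5] shift [  0.6   1.5 147.1] rows 2.4
```

View pics/w8.png

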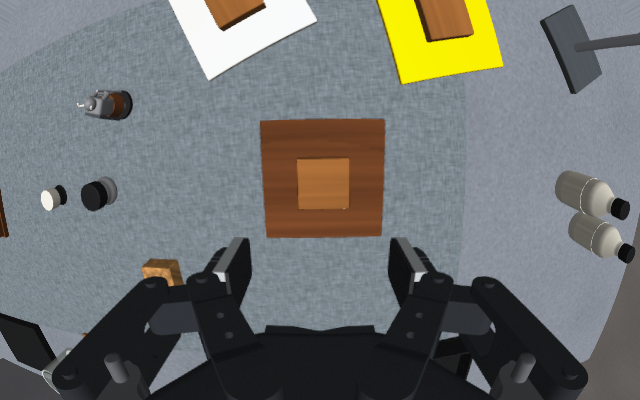

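Step at (323,184), finger mid at 319: the dark cover lies at (0.5507,0.3027), angle -3.8°. Descend and grip.

Converted, 158 mm / 500 = 0.316, 145 mm / 500 = 0.29, -0.7 degrees / 90 = -0.0078.

Call:
{"op": "drive_tool", "data": {"series": [[[0, 0, -0.0078], [0, 0.008, 0.12], 0.5], [[0, 0, -0.0078], [0, 0.008, 0.23], 0.5], [[0, 0, -0.0078], [0, 0.008, 0.29], 0.4], [[0, 0, -0.0078], [0, 0.008, 0.316], 0.4], [[0, 0, -0.0078], [0, 0.008, 0.316], 0.4]]}}

```text
time: 15.62
eef_pos: [0.5516, 0.3027, 0.0123]
tcp_rot: [-3.141, -0.0, 3.075]
ft_force: [0.7, 0.1, 0.2]
gripper_width: 0.0595
gripper_force: 0.0
```

Call:
{"op": "drive_tool", "data": {"series": [[[0, 0, 0], [0, 0, 0], 0], [[0, 0, 0], [0, 0, 0], -0.2], [[0, 0, 0], [0, 0, 0], -0.2], [[0, 0, 0], [0, 0, 0], -0.2]]}}

```text
time: 16.12
eef_pos: [0.5525, 0.304, 0.0143]
tcp_rot: [3.14, 0.003, 3.076]
ft_force: [-1.6, -1.4, 6.5]
gripper_width: 0.0476
gripper_force: 63.0
```

Run:
```python
from h import *
plan(.5237,-.3038,.12,170.6)
```

```text
t 16.125 pos [0.5525 0.304  0.0143] rpy [1.7991e+02 1.6000e-01 1.7627e+02] w 0.0476 F [-1.6 -1.4  6.5]
  turn [0.1 0.2 5.7] shift [ -11.1 -608.2 -106.6] rows 9.9
```

Call:
{"op": "drive_tool", "data": {"series": [[[0, 0, 0], [0, 0, -0.06], -0.2], [[0, 0, 0], [0, 0, -0.14], -0.2], [[0, 0, 0], [-0.002, -0.06, -0.22], -0.2], [[0, 0, 0], [-0.004, -0.16, -0.23], -0.2], [[0, 0, 0], [-0.006, -0.26, -0.23], -0.2]]}}

```text
time: 16.75
eef_pos: [0.5458, 0.173, 0.1281]
tcp_rot: [3.14, 0.001, 3.077]
ft_force: [-0.1, -0.1, -2.7]
gripper_width: 0.048
gripper_force: 63.0
```

Converted, -250 mm / 500 = -0.5, -200 mm / 500 = -0.4, 5.7 degrees / 90 = 0.0633.

Call:
{"op": "drive_tool", "data": {"series": [[[0, 0, 0.0111], [-0.002, -0.1, 0], -0.2], [[0, 0, 0.0222], [-0.004, -0.2, 0], -0.2], [[0, 0, 0.0333], [-0.006, -0.3, 0], -0.2], [[0, 0, 0.0444], [-0.008, -0.4, 0], -0.2], [[0, 0, 0.0633], [-0.008, -0.5, 0], -0.2]]}}

```text
time: 17.38
eef_pos: [0.5331, -0.0773, 0.1272]
tcp_rot: [3.141, 0.0, 2.976]
ft_force: [1.7, 0.2, -3.5]
gripper_width: 0.0477
gripper_force: 63.0
```

Run:
```python
from h import *
plan(.5237,-.3038,.12,170.6)
```

```text
t 17.375 pos [ 0.5331 -0.0773  0.1272] rpy [1.7995e+02 1.0000e-02 1.7049e+02] w 0.0477 F [ 1.7  0.2 -3.5]
  turn [ 0.   0.  -0.1] shift [ -28.1 -224.9    7.1] rows 3.6
```

Converted, -225 mm / 500 = -0.45, -168 mm / 500 = -0.336.

Call:
{"op": "drive_tool", "data": {"series": [[[0, 0, 0], [-0.014, -0.112, 0], -0.2], [[0, 0, 0], [-0.028, -0.224, 0], -0.2], [[0, 0, 0], [-0.042, -0.336, 0], -0.2], [[0, 0, 0], [-0.056, -0.45, 0], -0.2], [[0, 0, 0], [-0.056, -0.45, 0], -0.2]]}}

```text
time: 18.0
eef_pos: [0.5231, -0.306, 0.1264]
tcp_rot: [3.142, -0.001, 2.971]
ft_force: [-0.2, 1.3, -2.5]
gripper_width: 0.048
gripper_force: 63.2
```

Call:
{"op": "drive_tool", "data": {"series": [[[0, 0, 0], [0, 0, 0], -0.2], [[0, 0, 0], [0, 0, 0], -0.2]]}}

```text
time: 18.25
eef_pos: [0.5244, -0.3015, 0.1273]
tcp_rot: [3.141, 0.0, 2.978]
ft_force: [-0.0, 0.9, -3.5]
gripper_width: 0.0481
gripper_force: 63.2
```

Run:
```python
from h import *
plan(.5237,-.3038,.062,170.6)
p,d,m=shot('wrist','w9'); w=wcloud(d,m)
s=rect(w,.524,-.304,.1,.1,.125,'board top')
t=R.from_euler('xyz',manip.observe()['tcp_rot'])
c=np.c_[s[:,:2],np.ones(len(s))]; print('plane',np.degrees(np.linalg.lstsq(c,s[:,2],rcond=None)[0][:2]))
```

```text
t 18.25 pos [ 0.5244 -0.3015  0.1273] rpy [1.7998e+02 1.0000e-02 1.7062e+02] w 0.0481 F [-0.   0.9 -3.5]
  turn [0. 0. 0.] shift [ 0.3 -2.4 65.3] rows 1.0
board top 27903 mean [ 0.499  -0.2968  0.1203] rect [ 522.4 -300.6] [124.  122.5] 80.9 zmed 0.1203
plane [-0.09826094 -0.01262681]
```

View pics/w9.png

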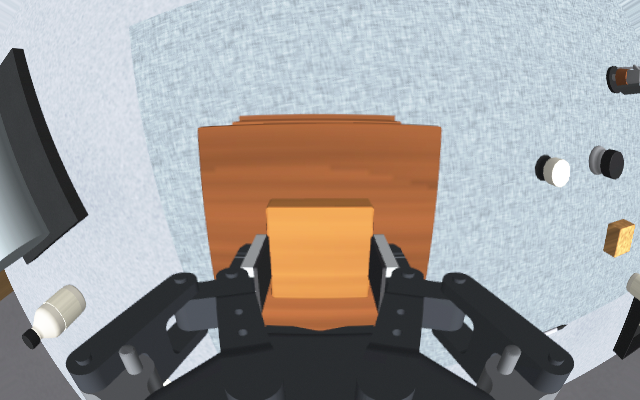

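The cover hangs level, in line with the box; it needs about 2.7 mm in -y. Lower to just above the rim and recheck.

Call:
{"op": "drive_tool", "data": {"series": [[[0, 0, 0], [-0.0016, -0.0054, 0.06], -0.2], [[0, 0, 0], [-0.0016, -0.0054, 0.1], -0.2], [[0, 0, 0], [-0.0016, -0.0054, 0.122], -0.2], [[0, 0, 0], [-0.0016, -0.0054, 0.122], -0.2], [[0, 0, 0], [-0.0016, -0.0054, 0.122], -0.2]]}}

```text
time: 18.92
eef_pos: [0.5253, -0.3055, 0.0673]
tcp_rot: [-3.141, 0.002, 2.977]
ft_force: [1.0, -0.9, -3.2]
gripper_width: 0.0483
gripper_force: 63.2
```

Run:
```python
from h import *
plan(.5237,-.3038,.0603,170.6)
p,d,m=shot('wrist','w10'); w=wcloud(d,m)
s=rect(w,.524,-.304,.1,.054,.066,'board top')
c=p[30:330,120:520]; cv2.imwrite('pics/w10c.png',cv2.resize(c,None,fx=2,fy=2)[:,:,::-1])
```

```text
t 18.925 pos [ 0.5253 -0.3055  0.0673] rpy [-1.7996e+02  1.0000e-01  1.7058e+02] w 0.0483 F [ 1.  -0.9 -3.2]
  turn [-0.   0.1 -0. ] shift [1.9 1.4 7. ] rows 0.1
board top 27925 mean [ 0.4999 -0.3008  0.0604] rect [ 523.3 -304.7] [124.4 122.3] 80.8 zmed 0.0603
```

View pics/w10c.png

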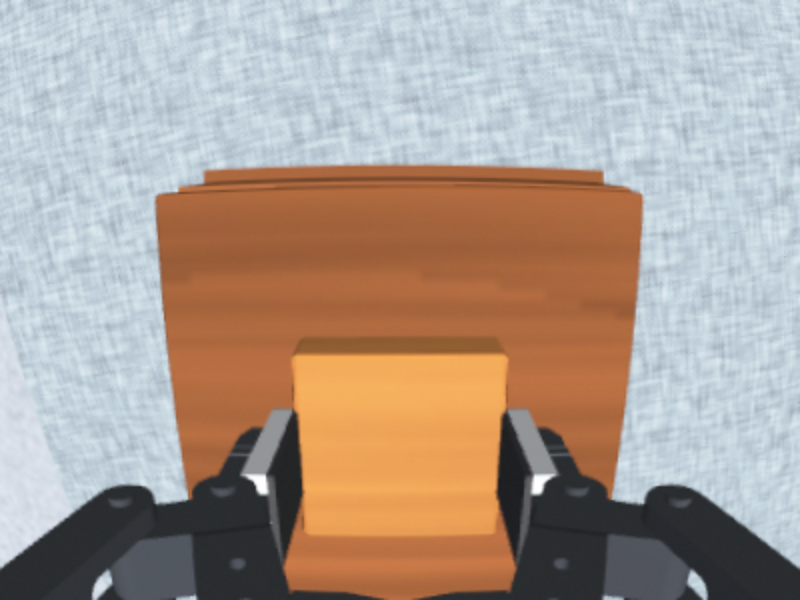

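Board mid 399 vs plinth mid ~404.5 (2x crop): 1.4 mm to tool +y still needed. Shift and lower gently.

Converted, 5 mm / 500 = 0.01, 1.4 mm / 500 = 0.0028.

Call:
{"op": "drive_tool", "data": {"series": [[[0, 0, 0], [0.0014, 0.0028, 0], -0.2], [[0, 0, 0], [0.0014, 0.0028, 0.004], -0.2], [[0, 0, 0], [0.0014, 0.0028, 0.008], -0.2], [[0, 0, 0], [0.0014, 0.0028, 0.01], -0.2], [[0, 0, 0], [0.0014, 0.0028, 0.01], -0.2]]}}

```text
time: 19.6
eef_pos: [0.5239, -0.3039, 0.061]
tcp_rot: [3.142, -0.0, 2.976]
ft_force: [0.1, -0.1, -2.0]
gripper_width: 0.048
gripper_force: 63.2
```

Converted, 1.2 mm / 500 = 0.0024, 0.6 mm / 500 = 0.0012.

Call:
{"op": "drive_tool", "data": {"series": [[[0, 0, 0], [0, 0, 0.0012], -0.2], [[0, 0, 0], [0, 0, 0.0024], -0.2], [[0, 0, 0], [0, 0, 0.0024], -0.2]]}}

```text
time: 19.98
eef_pos: [0.5241, -0.304, 0.0604]
tcp_rot: [-3.141, 0.0, 2.977]
ft_force: [-2.1, 0.3, 0.6]
gripper_width: 0.048
gripper_force: 63.5
```

Run:
```python
from h import *
plan(.5237,-.3038,.0603,170.6)
p,d,m=shot('wrist','w11'); w=wcloud(d,m)
s=rect(w,.524,-.304,.1,.048,.064,'board top')
```

```text
t 19.975 pos [ 0.5241 -0.304   0.0604] rpy [-1.7999e+02  2.0000e-02  1.7055e+02] w 0.048 F [-2.1  0.3  0.6]
  turn [-0.   0.  -0.1] shift [0.4 0.1 0.1] rows 0.0
board top 28159 mean [ 0.4988 -0.2993  0.0535] rect [ 522.2 -303.1] [124.4 122.4] 80.7 zmed 0.0534
```

On the rim and centred. Release.

Call:
{"op": "drive_tool", "data": {"series": [[[0, 0, 0], [0, 0, 0], 0], [[0, 0, 0], [0, 0, 0], 0.2], [[0, 0, 0], [0, 0, 0], 0.4], [[0, 0, 0], [0, 0, 0], 0.4]]}}

```text
time: 20.52
eef_pos: [0.5242, -0.304, 0.06]
tcp_rot: [-3.141, 0.0, 2.977]
ft_force: [-0.1, 0.0, 0.1]
gripper_width: 0.0593
gripper_force: 0.0
```

Converted, -110 mm / 500 = -0.22, -60 mm / 500 = -0.12.

Call:
{"op": "drive_tool", "data": {"series": [[[0, 0, 0], [0, 0, -0.04], 0.4], [[0, 0, 0], [0, 0, -0.12], 0.4], [[0, 0, 0], [0, 0, -0.22], 0.4], [[0, 0, 0], [0, 0, -0.22], 0.4]]}}

```text
time: 21.02
eef_pos: [0.5265, -0.3052, 0.1751]
tcp_rot: [-3.139, 0.009, 2.977]
ft_force: [1.0, 1.4, 0.6]
gripper_width: 0.06
gripper_force: 0.0
```

Run:
```python
from h import *
p,d,m=shot('wrist','w12'); w=wcloud(d,m)
s=rect(w,.524,-.304,.1,.048,.064,'board top')
c=np.c_[s[:,:2],np.ones(len(s))]; print('slope',np.degrees(np.linalg.lstsq(c,s[:,2],rcond=None)[0][:2]))
rect(w,.524,-.304,.1,.064,.08,'step')
plan(.38,.078,.17,170.6)
plan(.446,.078,.17,170.6)
```

```text
board top 14841 mean [ 0.5179 -0.3026  0.0534] rect [ 523.3 -303.1] [124.8 124. ] 80.6 zmed 0.0534
slope [-0.08261451  0.01033061]
step 3510 mean [ 0.5219 -0.3032  0.0693] rect [ 522.8 -303.1] [50.1 50.9] 80.3 zmed 0.0693
t 21.075 pos [ 0.5252 -0.3043  0.1722] rpy [-179.96    0.27  170.55] w 0.0598 F [ 0.4  0.3 -0.2]
  turn [-0.   0.3 -0.1] shift [206.  353.3   1. ] rows 6.5
t 21.075 pos [ 0.5252 -0.3043  0.1722] rpy [-179.96    0.27  170.55] w 0.0598 F [ 0.4  0.3 -0.2]
  turn [-0.   0.3 -0.1] shift [140.9 364.1   1.3] rows 6.2
```

Cover flat and within 0.5 mm. Now look at the figure from above.

Converted, 290 mm / 500 = 0.58, 232 mm / 500 = 0.464.

Call:
{"op": "drive_tool", "data": {"series": [[[0, 0, 0], [0.048, 0.116, 0], 0.5], [[0, 0, 0], [0.096, 0.232, 0], 0.5], [[0, 0, 0], [0.144, 0.348, 0], 0.5], [[0, 0, 0], [0.192, 0.464, 0], 0.5], [[0, 0, 0], [0.24, 0.58, 0], 0.5]]}}

```text
time: 21.7
eef_pos: [0.4523, 0.0022, 0.169]
tcp_rot: [-3.141, -0.001, 2.976]
ft_force: [0.6, 1.4, -0.0]
gripper_width: 0.0638
gripper_force: 0.0
```

Converted, 74 mm / 500 = 0.148, 60 mm / 500 = 0.12.

Call:
{"op": "drive_tool", "data": {"series": [[[0, 0, 0], [0.08, 0.12, 0], 0.5], [[0, 0, 0], [0.08, 0.148, 0], 0.5], [[0, 0, 0], [0.08, 0.148, 0], 0.5], [[0, 0, 0], [0.08, 0.148, 0], 0.5]]}}

```text
time: 22.2
eef_pos: [0.426, 0.0795, 0.1693]
tcp_rot: [-3.141, -0.001, 2.976]
ft_force: [-0.2, 0.3, -0.7]
gripper_width: 0.0639
gripper_force: 0.0
```

Run:
```python
from h import *
plan(.446,.078,.17,170.6)
p,d,m=shot('wrist','w13'); w=wcloud(d,m); np.save('pics/w13w.npy',w)
for a,b in((.002,.01),(.03,.056),(.056,.08)): rect(w,.446,.078,.03,a,b,(a,b))
s=w.reshape(-1,3); k=(np.hypot(s[:,0]-.446,s[:,1]-.078)<.04)
v,u=np.divmod(np.where(k)[0],640); print(u.mean(),v.mean())
u0,v0=int(u.mean()),int(v.mean())
cv2.imwrite('pics/w13c.png',cv2.resize(p[v0-60:v0+60,u0-75:u0+75],None,fx=5,fy=5,interpolation=cv2.INTER_CUBIC)[:,:,::-1])
```

```text
t 22.2 pos [0.426  0.0795 0.1693] rpy [-1.7995e+02 -7.0000e-02  1.7053e+02] w 0.0639 F [-0.2  0.3 -0.7]
  turn [-0.1 -0.1 -0.1] shift [-20.    1.8  -0.7] rows 0.3
(0.002, 0.01) 220 mean [0.4342 0.0805 0.0051] rect [439.2  85. ] [42.7 29.7] 74.2 zmed 0.0053
(0.03, 0.056) 616 mean [0.4381 0.0809 0.048 ] rect [440.3  80.7] [24.8 28.9] 68.3 zmed 0.0507
(0.056, 0.08) 250 mean [0.4405 0.0807 0.0627] rect [440.6  80.3] [21.6 12.8] 84.8 zmed 0.0628
324.4580474934037 300.412966453072
```

View pics/w13c.png

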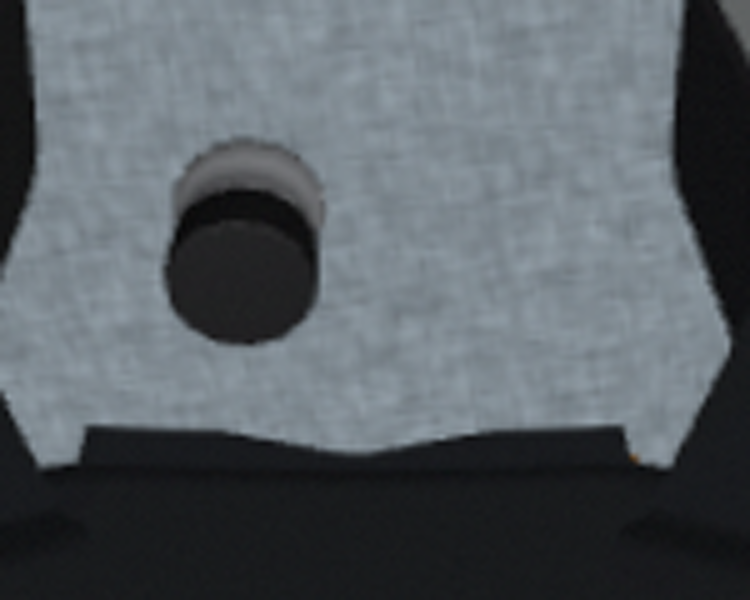

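That crop missed: it shows the jar. Crop again by the figure's own pixels, with an overhead view next to it.

Run:
```python
from h import *
p=np.load('pics/w13.npz')['p']; w=np.load('pics/w13w.npy')
k=(np.hypot(w[...,0]-.446,w[...,1]-.078)<.035)&(w[...,2]>.03)&(w[...,2]<.08)
v,u=np.where(k); print(u.min(),u.max(),v.min(),v.max())
u0,v0=int(np.median(u)),int(np.median(v))
f=lambda p,u,v,r:cv2.resize(p[max(v-r,0):v+r,u-r:u+r],(400,400),interpolation=cv2.INTER_CUBIC)
p0=np.load('pics/top0.npz')['p']; p1=np.load('pics/scene0.npz')['p']
im=np.hstack([f(p,u0,v0,50),f(np.clip(p0.astype(int)*2,0,255).astype(np.uint8),308,257,16)])
cv2.imwrite('pics/m1.png',im[:,:,::-1]); print(u0,v0)
# height slices map of torso
for z0,z1 in((.03,.04),(.04,.046),(.046,.05),(.05,.054),(.054,.058)):
    s=w.reshape(-1,3); s=s[(s[:,2]>z0)&(s[:,2]<z1)&(np.hypot(s[:,0]-.446,s[:,1]-.078)<.035)]
    print(z0,len(s),(s[:,:2].min(0)*1000).round(1),(s[:,:2].max(0)*1000).round(1))
```

```text
308 336 186 223
323 205
0.03 66 [425.9  67.7] [440.4  89.9]
0.04 137 [425.1  67.9] [440.3  94.1]
0.046 80 [427.3  70. ] [455.5  93.2]
0.05 318 [428.   65.6] [457.   92.5]
0.054 27 [434.5  69.8] [450.8  90.3]
```

View pics/m1.png

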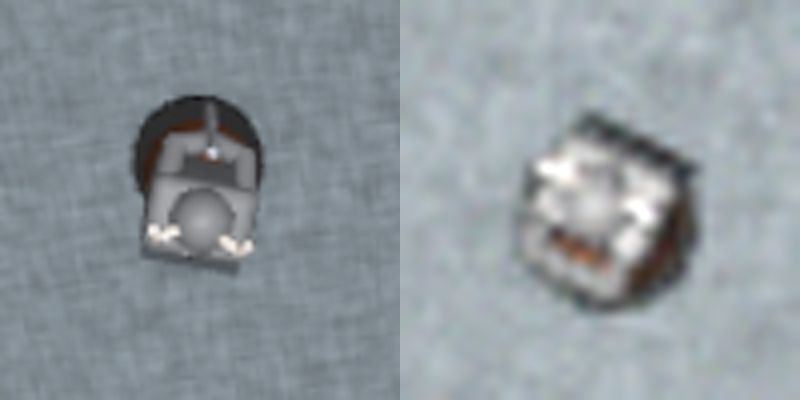

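The figure's head is at (205,220) in the left half, with staff and arms towards the image top. The shoulder line slopes about 9° relative to tool y, and the foot centre is near (199,159). Compute positions from both cameras.

Run:
```python
from h import *
def hit(o,att,c,z):
    r=R.from_euler('xyz',att).apply(c); return (np.array(o)+r*(z-o[2])/r[2])[:2].round(4)
m=manip.camera_model('wrist')
x=(322.75-m['cx'])/m['fx']; y=(194.8-m['cy'])/m['fy']; r=np.hypot(x,y)
print('foot wrist',hit(m['origin'],m['attitude'],[x/r*np.sin(r),y/r*np.sin(r),np.cos(r)],.006))
t=manip.camera_model('top')
print('foot top',hit(t['origin'],t['attitude'],[(308.6-t['cx'])/t['fx'],(258.8-t['cy'])/t['fy'],1],.006))
w=np.load('pics/w13w.npy')
for z0,z1 in((.047,.0545),(.049,.0535)): rect(w,.443,.08,.022,z0,z1)
plan(.4425,.0785,.023,159.5)
```

```text
foot wrist [0.4426 0.0803]
foot top [0.4417 0.0767]
 390 mean [0.4419 0.0795 0.0518] rect [440.7  80.7] [24.6 28.2] 68.3 zmed 0.0522
 306 mean [0.4427 0.0788 0.0519] rect [440.7  80.7] [24.6 28.2] 68.3 zmed 0.0521
t 22.25 pos [0.4262 0.0793 0.1694] rpy [-1.7996e+02 -5.0000e-02  1.7049e+02] w 0.0638 F [ 0.5 -0.  -0.3]
  turn [-0. -0. 11.] shift [-16.3   2.  146.4] rows 2.4
```

Converted, 146 mm / 500 = 0.292, 125 mm / 500 = 0.25, 12 degrees / 90 = 0.1333.

Call:
{"op": "drive_tool", "data": {"series": [[[0, 0, 0.0667], [-0.032, 0.006, 0.02], 0.3], [[0, 0, 0.1333], [-0.032, 0.006, 0.08], 0.3], [[0, 0, 0.1333], [-0.032, 0.006, 0.17], 0.3], [[0, 0, 0.1333], [-0.032, 0.006, 0.25], 0.3], [[0, 0, 0.1333], [-0.032, 0.006, 0.292], 0.3]]}}

```text
time: 22.88
eef_pos: [0.4415, 0.0786, 0.0217]
tcp_rot: [-3.139, -0.002, 2.765]
ft_force: [0.3, 0.4, -0.1]
gripper_width: 0.0553
gripper_force: 0.0
```

Call:
{"op": "drive_tool", "data": {"series": [[[0, 0, 0], [0, 0, 0], 0.1], [[0, 0, 0], [0, 0, 0], -0.05], [[0, 0, 0], [0, 0, 0], -0.2]]}}

```text
time: 23.25
eef_pos: [0.4435, 0.0806, 0.0251]
tcp_rot: [3.14, 0.002, 2.767]
ft_force: [0.1, -0.1, -0.1]
gripper_width: 0.034
gripper_force: 0.0
```

Call:
{"op": "drive_tool", "data": {"series": [[[0, 0, 0], [0, 0, 0], -0.3], [[0, 0, 0], [0, 0, 0], -0.4], [[0, 0, 0], [0, 0, 0], -0.55], [[0, 0, 0], [0, 0, 0], -0.55], [[0, 0, 0], [0, 0, 0], -0.55]]}}

```text
time: 23.88
eef_pos: [0.443, 0.0804, 0.0246]
tcp_rot: [3.141, 0.001, 2.768]
ft_force: [-0.5, -2.0, 6.0]
gripper_width: 0.0231
gripper_force: 59.7
```

Run:
```python
from h import *
plan(.5235,-.3033,.14,170.6)
plan(.5235,-.3033,.14,158.5)
```

```text
t 23.875 pos [0.443  0.0804 0.0246] rpy [1.7999e+02 5.0000e-02 1.5857e+02] w 0.0231 F [-0.5 -2.   6. ]
  turn [  0.    0.1 -12. ] shift [-215.2 -327.8 -115.2] rows 6.5
t 23.875 pos [0.443  0.0804 0.0246] rpy [1.7999e+02 5.0000e-02 1.5857e+02] w 0.0231 F [-0.5 -2.   6. ]
  turn [0.  0.1 0.1] shift [-215.2 -327.8 -115.2] rows 6.5
```

Converted, -145 mm / 500 = -0.29, -115 mm / 500 = -0.23, -12 degrees / 90 = -0.1333.

Call:
{"op": "drive_tool", "data": {"series": [[[0, 0, 0], [0, 0, -0.06], -0.55], [[0, 0, 0], [0, 0, -0.15], -0.55], [[0, 0, -0.0333], [-0.06, -0.09, -0.21], -0.55], [[0, 0, -0.0667], [-0.124, -0.19, -0.23], -0.55], [[0, 0, -0.1333], [-0.188, -0.29, -0.23], -0.55]]}}

```text
time: 24.5
eef_pos: [0.4779, -0.0902, 0.1402]
tcp_rot: [3.141, 0.003, 2.981]
ft_force: [1.0, 0.1, -1.0]
gripper_width: 0.023
gripper_force: 59.3
```

Call:
{"op": "drive_tool", "data": {"series": [[[0, 0, 0], [0, 0, 0], -0.55], [[0, 0, 0], [0, 0, 0], -0.55]]}}

```text
time: 24.75
eef_pos: [0.4767, -0.0888, 0.1386]
tcp_rot: [3.141, -0.001, 2.975]
ft_force: [0.3, 0.5, -0.7]
gripper_width: 0.0227
gripper_force: 59.5
```

Run:
```python
from h import *
plan(.5235,-.3033,.14,170.6)
```

```text
t 24.75 pos [ 0.4767 -0.0888  0.1386] rpy [ 1.7998e+02 -5.0000e-02  1.7045e+02] w 0.0227 F [ 0.3  0.5 -0.7]
  turn [ 0.  -0.  -0.2] shift [ -81.7 -203.7   -1.6] rows 3.5
```

Call:
{"op": "drive_tool", "data": {"series": [[[0, 0, 0], [-0.04, -0.1, 0], -0.55], [[0, 0, 0], [-0.08, -0.2, 0], -0.55], [[0, 0, 0], [-0.122, -0.3, 0], -0.55], [[0, 0, 0], [-0.164, -0.4, 0], -0.55], [[0, 0, 0], [-0.164, -0.408, 0], -0.55]]}}

```text
time: 25.38
eef_pos: [0.525, -0.3048, 0.1378]
tcp_rot: [-3.142, -0.001, 2.975]
ft_force: [0.3, -0.1, -0.0]
gripper_width: 0.023
gripper_force: 59.7
```

Call:
{"op": "drive_tool", "data": {"series": [[[0, 0, 0], [0, 0, 0.02], -0.55], [[0, 0, 0], [0, 0, 0.05], -0.55], [[0, 0, 0], [0, 0, 0.072], -0.55], [[0, 0, 0], [0, 0, 0.072], -0.55], [[0, 0, 0], [0, 0, 0.072], -0.55]]}}

```text
time: 26.0
eef_pos: [0.5247, -0.3035, 0.1034]
tcp_rot: [-3.141, 0.001, 2.977]
ft_force: [-0.1, -0.4, -0.7]
gripper_width: 0.0229
gripper_force: 59.7
```

Run:
```python
from h import *
plan(.5235,-.3033,.0946,170.6)
p,d,m=shot('wrist','w14'); w=wcloud(d,m)
# columns of pixel rows across step and foot
c=p[120:270,220:420]; cv2.imwrite('pics/w14c.png',cv2.resize(c,None,fx=4,fy=4,interpolation=cv2.INTER_CUBIC)[:,:,::-1])
```

```text
t 26.0 pos [ 0.5247 -0.3035  0.1034] rpy [-1.7998e+02  3.0000e-02  1.7057e+02] w 0.0229 F [-0.1 -0.4 -0.7]
  turn [-0.  0. -0.] shift [1.2 0.  8.8] rows 0.1
```

View pics/w14c.png

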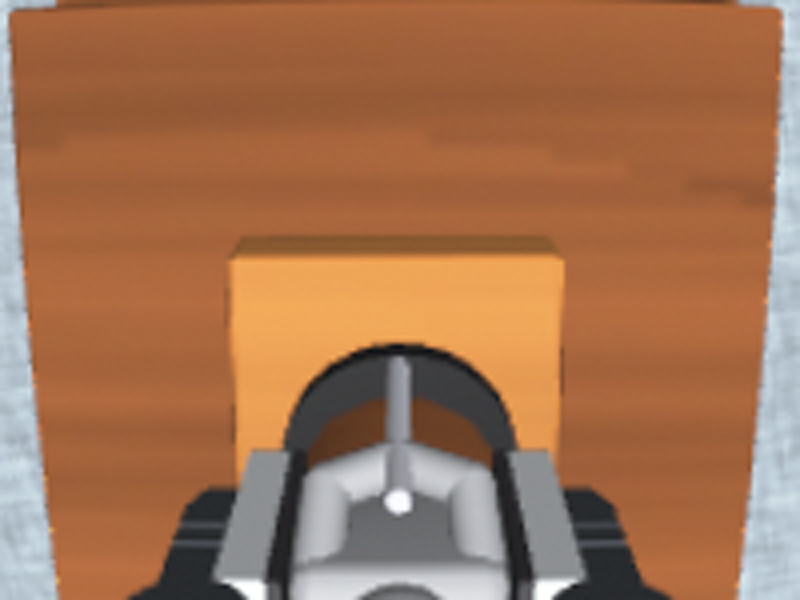

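Foot mid 401 vs step mid 397: lateral error 0.6 mm. Check the fore-aft gap by rays.

Run:
```python
from h import *
m=manip.camera_model('wrist'); s=manip.observe(); A=R.from_euler('xyz',s['tcp_rot'])
def hit(u,v,z):
    x=(220+u/4-m['cx'])/m['fx']; y=(120+v/4-m['cy'])/m['fy']; r=np.hypot(x,y)
    g=R.from_euler('xyz',m['attitude']).apply([x/r*np.sin(r),y/r*np.sin(r),np.cos(r)])
    return np.array(m['origin'])+g*(z-m['origin'][2])/g[2]
z=s['eef_pos'][2]-.0246
f=hit(400,343,z+.006); e=hit(397,258,.070)
print('foot front - tcp (tool)',A.inv().apply(f-s['eef_pos'])*1000,'step front - foot front',A.inv().apply(e-f)*1000)
```

```text
foot front - tcp (tool) [17.90637307  0.80489979 18.58191524] step front - foot front [ 8.25878546 -0.41610445 14.96017709]
```

Gap is 8.3 mm against 8.0 wanted. Lower.

Converted, 7.5 mm / 500 = 0.015, 7 mm / 500 = 0.014.

Call:
{"op": "drive_tool", "data": {"series": [[[0, 0, 0], [0, -0.001, 0.006], -0.55], [[0, 0, 0], [0, -0.001, 0.011], -0.55], [[0, 0, 0], [0, -0.001, 0.014], -0.55], [[0, 0, 0], [0, -0.001, 0.015], -0.55], [[0, 0, 0], [0, -0.001, 0.015], -0.55]]}}

```text
time: 26.68
eef_pos: [0.5243, -0.3041, 0.0955]
tcp_rot: [-3.142, -0.0, 2.977]
ft_force: [0.0, -0.3, -0.2]
gripper_width: 0.0226
gripper_force: 59.7
```

Converted, 1 mm / 500 = 0.002, 0.5 mm / 500 = 0.001.

Call:
{"op": "drive_tool", "data": {"series": [[[0, 0, 0], [0, 0, 0.001], -0.55], [[0, 0, 0], [0, 0, 0.002], -0.55], [[0, 0, 0], [0, 0, 0.002], -0.55]]}}

```text
time: 27.05
eef_pos: [0.5244, -0.3041, 0.0947]
tcp_rot: [-3.141, 0.0, 2.977]
ft_force: [-0.2, -0.6, 1.1]
gripper_width: 0.0231
gripper_force: 59.9
```

Converted, 0.6 mm / 500 = 0.0012, 0.4 mm / 500 = 0.0008.

Call:
{"op": "drive_tool", "data": {"series": [[[0, 0, 0], [0, 0, 0.0008], -0.55], [[0, 0, 0], [0, 0, 0.0012], -0.55], [[0, 0, 0], [0, 0, 0.0012], -0.55]]}}

```text
time: 27.42
eef_pos: [0.5244, -0.3041, 0.0947]
tcp_rot: [-3.141, 0.001, 2.977]
ft_force: [-1.5, 2.3, 5.0]
gripper_width: 0.0232
gripper_force: 60.5
```

Call:
{"op": "drive_tool", "data": {"series": [[[0, 0, 0], [0, 0, 0], -0.4], [[0, 0, 0], [0, 0, 0], -0.2], [[0, 0, 0], [0, 0, 0], 0.1], [[0, 0, 0], [0, 0, 0], 0.3], [[0, 0, 0], [0, 0, 0], 0.3]]}}

```text
time: 28.05
eef_pos: [0.5243, -0.3041, 0.0938]
tcp_rot: [3.142, -0.0, 2.977]
ft_force: [0.1, -0.2, -0.5]
gripper_width: 0.0555
gripper_force: 0.0
```

Call:
{"op": "drive_tool", "data": {"series": [[[0, 0, 0], [0, 0, -0.04], 0.3], [[0, 0, 0], [0, 0, -0.12], 0.3], [[0, 0, 0], [0, 0, -0.22], 0.3], [[0, 0, 0], [0, 0, -0.26], 0.3], [[0, 0, 0], [0, 0, -0.26], 0.3]]}}

```text
time: 28.68
eef_pos: [0.5252, -0.3044, 0.2258]
tcp_rot: [-3.141, 0.004, 2.977]
ft_force: [0.5, -0.6, -0.5]
gripper_width: 0.0553
gripper_force: 0.0
```

Run:
```python
from h import *
p,d,m=shot('wrist','w15'); w=wcloud(d,m)
print(manip.observe()['time'])
rect(w,.524,-.304,.1,.048,.06,'board')
rect(w,.524,-.304,.022,.073,.08,'foot'); rect(w,.524,-.304,.03,.115,.126,'torso'); rect(w,.524,-.304,.03,.126,.145,'head')
p,d,m=shot('top','top9'); w=cloud(d,m); rect(w,.524,-.304,.03,.126,.145,'head top')
for n,x,y,a,b in(('jar',.5397,.0342,.02,.05),('pot',.5386,-.0603,.018,.05),('block',.6533,.0963,.015,.04)): rect(w,x,y,.04,a,b,n)
```

```text
28.725
board 10892 mean [ 0.5189 -0.3028  0.0534] rect [ 523.1 -303.3] [125.  124.7] 80.9 zmed 0.0534
foot 242 mean [ 0.5167 -0.3024  0.0753] rect [ 520.7 -302.5] [33.2 25.2] 78.4 zmed 0.0754
torso 489 mean [ 0.5235 -0.3034  0.1211] rect [ 522.4 -303.5] [24.2 27.9] 80.6 zmed 0.1216
head 289 mean [ 0.5225 -0.3033  0.1327] rect [ 522.7 -303.7] [13.1 21.9] 7.0 zmed 0.1329
head top 0 mean [nan nan nan] rect [0. 0.] [0. 0.] 0.0 zmed nan
jar 158 mean [0.5397 0.0342 0.0353] rect [540.1  34.1] [31.9 32. ] 41.8 zmed 0.0357
pot 115 mean [ 0.5386 -0.0603  0.0294] rect [538.5 -60.7] [26.5 26.4] 32.7 zmed 0.0299
block 299 mean [0.6532 0.0963 0.0257] rect [654.3  96.4] [41.8 43.9] 87.5 zmed 0.0257h.py:33: RuntimeWarning: Mean of empty slice.
  print(n,len(s),'mean',s.mean(0).round(4),'rect',np.round(c,1),np.round(wh,1),round(a,1),'zmed',np.median(s[:,2]).round(4))
  ret = um.true_divide(
  return _methods._mean(a, axis=axis, dtype=dtype,
  ret = ret.dtype.type(ret / rcount)
```

The figure stands upright (head at 0.133 m, above the foot) and centred, the cover is level, and the jar, pot and cork block have not moved.

```bash
python3 -c "
from plant import manip
print(manip.close_job())"
```

```text
the job is handed in; nothing more can be done
None
```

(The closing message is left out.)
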